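# Find the sound casting by weight and show it

### The arm

A 6-joint arm with a two-finger parallel gripper is mounted at the origin on the work surface. World frame = base frame: x ahead of the robot, y to its left, z up, the work surface at z = 0. Lengths are in m, angles in rad, forces in N, time in s.
With the tool pointing down it reaches from about 0.375 to 0.9 m from the base axis. Payload 3.1 kg.
Tool frame: the origin (TCP) lies on the centre line of the jaws, within the pads' length; the fingertips stand 14 mm ahead of it and the grasp point (between the pads) lies 5 mm behind it; z points along the fingers, y is the line along which they close (so a half turn about z gives the same grasp; the last joint's range is limited). The gripper opens to 85 mm and grips with 20 to 120 N. Pads are 22 mm wide; open, the fingers measure 114 mm over their backs; the gripper's body (76 mm by 85 mm) begins 54 mm behind the grasp point. The pads swing forward as they close: fully open they stand 13 mm farther back than shut.
Start: joints at [0.934, 0.527, 1.433, -0, 1.181, -0.178], TCP at [0.276, 0.561, 0.245] pointing down, gripper open.
Joint ranges: [-3.08, 3.08], [-0.75, 2.2], [0.22, 2.44], [-1.43, 4.57], [0, 2.65], [-2.85, 2.85]. Speed limits (rad/s): [2.79, 2.79, 3.14, 3.14, 3.14, 3.14].

### API

Orientations are given as [roll, pitch, yaw] about the fixed x, y, z axes, in that order (R = Rz(yaw) Ry(pitch) Rx(roll)).
In Python, from cell import manip gives the robot as it stands. The module is installed in compiled form; this text tells all that it offers.
- The arm moves only by the shell command python3 -m creep 'ROWS' [OPENING]. ROWS is JSON, a list of rows, each a list of 6 numbers: the shift along the tool's x, y, z in m, then the turn, a rotation vector about the tool's x, y, z in degrees. In form: [[dx, dy, dz, rx, ry, rz], ...]. A call has exactly 10 rows; each row is the pose to reach, as a shift and turn from the pose commanded when the call began, along the tool's axes at that moment; what a row does not reach only later rows make up. A row lasts 1/12 s, in which the tool goes at most 41.7 mm and 7.16 degrees, less where a joint would pass 70% of its speed; a pose out of reach is approached as far as the arm can. A call with a gripper value outside its range is refused whole. OPENING is the finger opening in m, from 0 to 0.0854, set as the call begins (- or left out, the last holds). The fingers move at their own pace and stop on an object; the grip force is fixed at half the most. Time passes only in rows, so rows that repeat a pose let the fingers close, or fill a call up. It gives the time, the measured TCP pose, the force, the opening and the grip force at its end, in the units of the state.
- manip.state(): the state, without advancing time (a new reading comes with each control period).
- manip.camera(name): name is "scene" or "top" or "wrist"; returns the picture (480x640x3 uint8, red, green, blue); there is no depth.
- manip.calibration(name): a dict with "fx", "fy", "cx", "cy" (pixels), "extrinsics" (4x4, takes a point from camera to world coordinates). Camera axes: x right, y down, z forward; pixel columns grow to the right and rows downward; lengths in m; the calibration is good to about 2 mm. A picture is of the moment at which its call begins: read the wrist's pose just before it. calibration takes no time and is no camera call; for the wrist camera it gives the pose at the moment of the call.
- manip.hand_in(): hands the job in; it is judged then, once.
Trained networks look in the newest picture that a camera, given by its name, has taken for a name from the list of things; names that differ only in an ending like _2 or _b are one class to them, and where a whole thing is asked for, a point or a joint stands for the part that bears it (a point fixed in the world has none). Each returns a list of dicts, best first, with "score" (0 to 1); they miss things now and then, are a little off and sometimes report something else, mostly with a low value. They report only what shows in the picture. A call takes as long as a camera call. They do not tell look-alikes from the thing itself.
- manip.search_frame(camera, name): "position" ([x, y, z] in m, in world coordinates, good to about 4 mm: the middle of the surface that is visible of it).
- manip.mark_of(camera, name): "position" ([x, y, z] in m, in world coordinates, good to about 4 mm: a listed point, or the origin of a listed thing).
The state is a dict: "time": time; "joint_pos": joint angles; "joint_vel": joint speeds; "joint_torque": joint torques, N m; "tcp_pos": TCP position; "tcp_rot": TCP orientation; "wrist_force": force on the tool from outside, world axes, zero at the start; "torque": the same for the moment, N m; "width": finger opening in m; "finger_force": force on a finger pad.
Only numpy, scipy, OpenCV 4.12 (cv2) and the standard library are available. Lean on these libraries where they do the work, as an engineer would, in place of code of your own. Each camera call takes 0.05 s, during which the arm holds its last target. There are 200 camera calls.

### The job

Push the sprung ejector plunger of the casting die fully home so that both castings slide out of their channels onto the die's run-out plate. Lift the two castings in turn to feel which is heavier (the lighter one is hollow inside), set the lighter one back gently, upright on the run-out plate, and present the heavier: finish while holding it still and upright, about 10 cm above the middle of the round steel plate. Do not knock a casting over or drop it, and leave the crucible, file and torch where they are.

Things in the scene. Friction and masses are not known exactly. Their poses are not given: they have to be found in the camera images.
- die: Fixed grey steel die. Origin on the bench; +x is the way the castings come out, y across, z up. Its block spans x -55 to 25 mm, y -110 to 110 mm, roof 82 mm above the bench; two roofed tunnels 54 mm wide at y +60 and -60 mm, open at +x. It stands on a steel base plate 8 mm thick.
- runout (a point): Centre of the top of the run-out plate, 8 mm above the bench: the open part of the die's base plate beyond the tunnel mouths, x 25 to 150 mm and y -110 to 110 mm in the die's frame (this point is at x 88, y 0).
- plunger (a joint): Ejector plunger, m: 0 out (rest), 0.075 fully home; slides along the die's +x, springs back when let go. Spring 2 N at first, 7 N when home, plus up to 8 N friction of the castings. Its knob sits on a crossbar (200 mm wide, 26 mm high, 36 mm above the bench) whose two pins push both castings; when home, the castings' centres are about 68 mm or more along the die's +x.
- push_face (a point): Centre of the outer face of the plunger's black round push knob (36 mm diameter, 36 mm above the bench), on the die's centre line, at x = -167 mm in the die's frame when out; it looks along the die's -x and moves with the plunger. Bare bench lies in front of and under it.
- casting_k: One of two castings that look alike: dark grey iron cylinder 46 mm in diameter, 42 mm high, with a small riser stub (20 mm wide) on top, 58 mm high in all. Origin at the centre of its underside, z up. At the start it stands upright on the base plate in one of the die's tunnels, roofed over. Mass 0.25 to 0.6 kg; the two differ by at least 0.12 kg.
- casting_m: The other casting, same shape, size, origin and look, standing in the other tunnel.
- show_plate: Fixed round steel plate lying on the bench, 160 mm in diameter, 6 mm thick; origin at the centre of its underside.
- crucible: Loose small grey clay crucible (open cup), 56 mm wide, 60 mm high, standing on the bench, bystander; origin at the centre of its underside.
- file: Loose flat file with blue handle lying on the bench, 265 mm long, 20 mm high, bystander; origin at the underside near its middle.
- torch: Loose blue and black gas torch lying on the bench, 118 mm long, 36 mm high, bystander; origin at the underside near its middle.
Things that resemble listed ones, but are neither listed nor needed, are in the scene too. What is shaped like the show_plate but blue is not meant.

How it is judged:
On the way, in this order (a step that is already met when the one before it is completed fails the run):
1. the plunger is pushed home and both castings are out on the run-out plate (value of joint plunger above 0.07 m and x of each of casting_k, casting_m in the frame of die above 0.058 m), for 0.05 s.
2. the lighter casting has been lifted clear in the gripper (before or after the heavier) (height (world z) of casting_m above 0.02 m and contact force between casting_m and the fingers above 1 N and contact force between casting_m and die below 0.05 N), for 0.2 s.
3. the heavier casting is lifted in the gripper, the lighter one standing (height (world z) of casting_k above 0.02 m and contact force between casting_k and the fingers above 1 N and contact force between casting_k and die below 0.05 N and contact force between casting_m and the fingers below 0.1 N and height (world z) of casting_m below 0.02 m), for 0.2 s.
At the end, for the whole second after the job is handed in: The heavier casting is held in the gripper, still and upright (within 0.25 rad), its underside 50 to 170 mm above the round plate and within 45 mm of the plate's centre, carried by nothing else; the lighter casting stands upright and at rest on the run-out plate, untouched by the gripper (contact force between casting_k and the fingers above 1 N and horizontal distance between casting_k and show_plate below 0.045 m and height (world z) of casting_k between 0.056 and 0.176 m and angle between casting_k's own z axis and vertical below 0.25 rad and linear speed of casting_k below 0.03 m/s and contact force between casting_k and show_plate below 0.05 N and contact force between casting_k and die below 0.05 N and contact force between casting_k and casting_m below 0.05 N and contact force between casting_k and crucible below 0.05 N and contact force between casting_k and file below 0.05 N and contact force between casting_k and torch below 0.05 N and x of casting_m in the frame of die between 0.04 and 0.15 m and y of casting_m in the frame of die between -0.11 and 0.11 m and height (world z) of casting_m between 0.004 and 0.013 m and angle between casting_m's own z axis and vertical below 0.1 rad and linear speed of casting_m below 0.02 m/s and contact force between casting_m and the fingers below 0.05 N); the arm keeps its last pose, push and grip.
It fails at once if a casting is knocked over (angle between any of casting_k, casting_m's own z axis and vertical above 0.7 rad).
It fails at once if a casting is dropped ((linear speed of casting_k above 0.6 m/s and contact force between casting_k and the fingers below 0.05 N) or (linear speed of casting_m above 0.6 m/s and contact force between casting_m and the fingers below 0.05 N)).
It fails at once if the crucible, file or torch is moved by more than 30 mm (distance of any of crucible, file, torch from where it was at the start of the episode above 0.03 m).
It also fails if it takes over 72 s, if anything falls off the work surface, if the arm or the gripper's body presses on something with over 40 N, if the wrist force passes 120 N, or if a joint passes its speed limit or range.

## Working session

There is one attempt and no reset: what is moved stays moved. The work goes in short steps, Python scripts to look and compute and a shell command to move; the robot and the scene stay as the last step left them, time stands still between calls to the robot, and variables do not carry over. Pictures are saved under pics/ and viewed, at most 10 in all, crops included, and the job is handed in when it is done.

```bash
mkdir -p pics; python3 - <<'E'
from cell import manip
import cv2
s=manip.state(); print(s['time'],s['tcp_pos'],s['tcp_rot'],s['wrist_force'],s['width'])
for c in ['scene','top']:
    im=manip.camera(c); cv2.imwrite(f'pics/{c}0.png',im[:,:,::-1])
    for n in ['die','runout','push_face','plunger','casting_k','show_plate','crucible','file','torch']:
        for d in manip.mark_of(c,n)[:3]: print(c,n,round(d['score'],2),[round(float(v),3) for v in d['position']])
print(manip.state()['time'])
E
```

```text
0.0 [0.27578715 0.56009622 0.24433907] [-3.13945258e+00 -3.94450076e-04  2.68380492e+00] [ 0.2365297   0.53662159 -0.28462608] 0.0857700030622675
scene die 0.69 [0.51, 0.157, -0.001]
scene runout 0.84 [0.521, 0.072, 0.007]
scene push_face 0.94 [0.504, 0.324, 0.04]Traceback (most recent call last):
  File "<stdin>", line 7, in <module>
ValueError: it knows: casting, crucible, die, file, push_face, runout, show_plate, torch
```

```bash
python3 - <<'E'
from cell import manip
import cv2
im=manip.camera('top'); cv2.imwrite('pics/top0.png',im[:,:,::-1])
for n in ['die','runout','push_face','casting','show_plate','crucible','file','torch']:
        for d in manip.mark_of('top',n)[:3]: print(n,round(d['score'],2),[round(float(v),3) for v in d['position']])
print(manip.state()['time'])
E
```

```text
die 0.85 [0.512, 0.155, 0.0]
die 0.68 [0.56, -0.262, 0.001]
runout 0.8 [0.518, 0.072, 0.006]
push_face 0.96 [0.503, 0.322, 0.035]
show_plate 0.86 [0.372, -0.305, -0.001]
show_plate 0.82 [0.559, -0.259, 0.003]
show_plate 0.8 [0.233, -0.453, -0.002]
crucible 0.71 [0.75, -0.103, -0.001]
file 0.77 [0.715, -0.329, 0.0]
torch 0.93 [0.4, -0.121, -0.0]
0.65
```

View pics/top0.png

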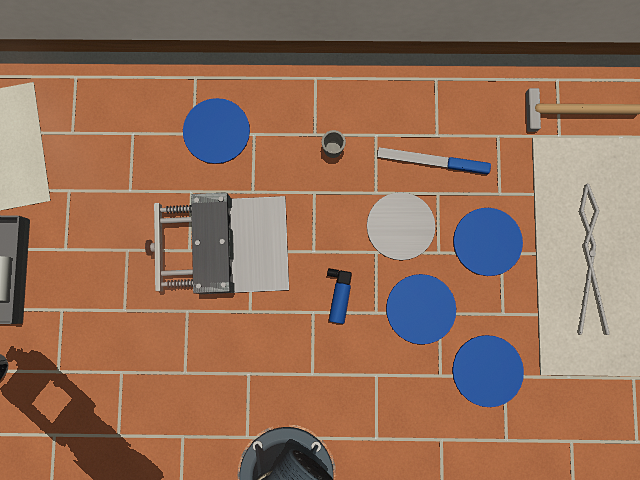

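View pics/scene0.png

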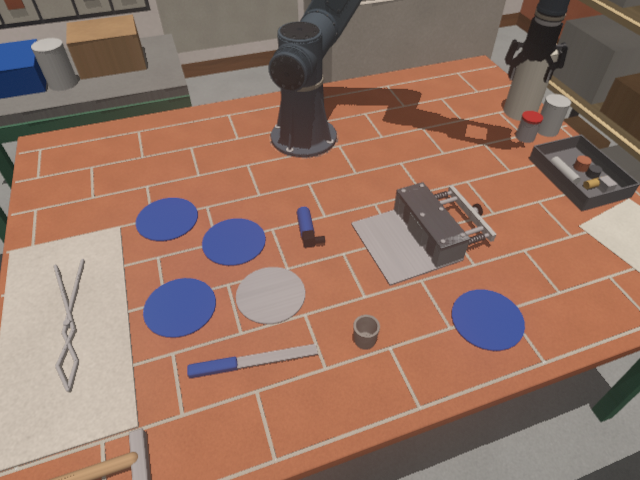

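```bash
cat > h.py <<'E'
from cell import manip
import numpy as np
from scipy.spatial.transform import Rotation as R
D0=np.array([0.512,0.156,0.]); YD=-87.
Rd=R.from_euler('z',YD,degrees=True)
def die(x,y,z): return D0+Rd.apply([x,y,z])
def plan(p,yaw):
    s=manip.state(); r=R.from_euler('xyz',s['tcp_rot'])
    t=R.from_euler('xyz',[180,0,yaw],degrees=True)
    print('t',round(s['time'],2),'tcp',np.round(s['tcp_pos'],4),'yaw',np.degrees(s['tcp_rot'][2]).round(1))
    print('shift',np.round(r.inv().apply(np.array(p)-s['tcp_pos']),4),'turn',np.round((r.inv()*t).as_rotvec(degrees=True),2))
E
python3 -c "
from h import *
print(die(-.215,0,.1),die(-.088,0,.03)); plan(die(-.215,0,.1),93)"
```

```text
[0.50074777 0.37070535 0.1       ] [0.50739444 0.2438794  0.03      ]
t 0.65 tcp [0.2762 0.5606 0.2453] yaw 153.8
shift [-0.2854 -0.0711  0.1454] turn [ 0.    0.   60.77]
```

```bash
python3 -m creep '[[-0.03,-0.007,0.01,0,0,6],[-0.06,-0.015,0.03,0,0,12.5],[-0.09,-0.022,0.045,0,0,19],[-0.12,-0.03,0.06,0,0,25.5],[-0.15,-0.037,0.075,0,0,32],[-0.18,-0.045,0.09,0,0,38.5],[-0.21,-0.052,0.105,0,0,45],[-0.24,-0.06,0.12,0,0,51.5],[-0.265,-0.066,0.135,0,0,57],[-0.2855,-0.071,0.1455,0,0,60.8]]' 0
python3 -c "
from h import *
plan(die(-.215,0,.032),93)"
```

```text
time: 1.48
tcp_pos: [0.5024, 0.369, 0.0985]
tcp_rot: [-3.141, 0.001, 1.617]
wrist_force: [0.3, 1.5, 0.6]
width: -0.0001
finger_force: 0.0
t 1.48 tcp [0.5024 0.369  0.0985] yaw 92.6
shift [ 0.0018 -0.0015  0.0665] turn [-0.03  0.03 -0.36]
```

```bash
python3 -m creep '[[0,0,0.02,0,0,0],[0,0,0.04,0,0,0],[0,0,0.06,0,0,0],[0,0,0.067,0,0,0],[-0.006,0,0.067,0,0,0],[-0.012,0,0.067,0,0,0],[-0.018,0,0.067,0,0,0],[-0.024,0,0.067,0,0,0],[-0.03,0,0.067,0,0,0],[-0.036,0,0.067,0,0,0]]'
python3 -m creep '[[-0.006,0,0,0,0,0],[-0.012,0,0,0,0,0],[-0.018,0,0,0,0,0],[-0.024,0,0,0,0,0],[-0.03,0,0,0,0,0],[-0.036,0,0,0,0,0],[-0.042,0,0,0,0,0],[-0.048,0,0,0,0,0],[-0.053,0,0,0,0,0],[-0.058,0,0,0,0,0]]'
python3 - <<'E'
from h import *
import cv2
cv2.imwrite('pics/top1.png',cv2.resize(manip.camera('top')[180:310,130:310],None,fx=3,fy=3)[:,:,::-1])
for n in ['push_face','runout','die','casting']:
    for d in manip.mark_of('top',n)[:3]: print(n,round(d['score'],2),np.round(Rd.inv().apply(np.array(d['position'])-D0),3))
print(Rd.inv().apply(manip.state()['tcp_pos']-D0))
E
```

```text
time: 2.32
tcp_pos: [0.5033, 0.3343, 0.0338]
tcp_rot: [3.14, -0.001, 1.622]
wrist_force: [-0.2, 0.5, -0.4]
width: 0.0001
finger_force: 0.5
time: 3.15
tcp_pos: [0.5064, 0.2796, 0.0338]
tcp_rot: [3.138, -0.005, 1.621]
wrist_force: [-2.7, 11.8, 2.7]
width: 0.0003
finger_force: 6.2
push_face 0.6 [-0.112  0.002  0.036]
runout 0.78 [0.085 0.001 0.006]
die 0.65 [-0.003  0.002  0.001]
casting 0.79 [ 0.045 -0.063  0.009]
casting 0.78 [0.048 0.059 0.01 ]
[-0.12272478  0.00088496  0.03377178]
```

View pics/top1.png

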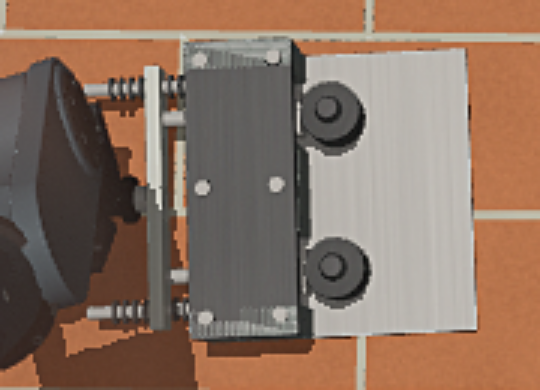

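The castings are emerging at crop pixels (333,115) and (337,268); the knob still has about 20 mm to go.

```bash
python3 -m creep '[[-0.004,0,0,0,0,0],[-0.008,0,0,0,0,0],[-0.012,0,0,0,0,0],[-0.015,0,0,0,0,0],[-0.018,0,0,0,0,0],[-0.02,0,0,0,0,0],[-0.022,0,0,0,0,0],[-0.022,0,0,0,0,0],[-0.022,0,0,0,0,0],[-0.022,0,0,0,0,0]]'
python3 - <<'E'
from h import *
manip.camera('top')
for n in ['push_face','casting']:
    for d in manip.mark_of('top',n)[:3]: print(n,round(d['score'],2),np.round(Rd.inv().apply(np.array(d['position'])-D0),3))
print(Rd.inv().apply(manip.state()['tcp_pos']-D0))
E
```

```text
time: 4.23
tcp_pos: [0.5076, 0.2592, 0.0338]
tcp_rot: [3.137, -0.007, 1.62]
wrist_force: [-2.1, 17.7, 1.5]
width: 0.0004
finger_force: 8.9
push_face 0.8 [-0.089 -0.001  0.036]
casting 0.73 [ 0.065 -0.066  0.009]
casting 0.63 [0.069 0.06  0.008]
[-0.10325529  0.00098684  0.03380346]
```

```bash
python3 -m creep '[[-0.001,0,0,0,0,0],[-0.002,0,0,0,0,0],[-0.003,0,0,0,0,0],[-0.004,0,0,0,0,0],[-0.005,0,0,0,0,0],[-0.005,0,0,0,0,0],[-0.005,0,0,0,0,0],[-0.005,0,0,0,0,0],[-0.005,0,0,0,0,0],[-0.005,0,0,0,0,0]]'
python3 -c "
from h import *
print(Rd.inv().apply(manip.state()['tcp_pos']-D0))"
```

```text
time: 5.22
tcp_pos: [0.5077, 0.2589, 0.034]
tcp_rot: [3.135, -0.013, 1.617]
wrist_force: [-3.8, 35.8, -0.5]
width: -0.0003
finger_force: 18.2
[-0.1029707   0.00111092  0.03395865]
```

```bash
python3 -m creep '[[0.004,0,0,0,0,0],[0.01,0,0,0,0,0],[0.017,0,0,0,0,0],[0.025,0,0,0,0,0],[0.033,0,0,0,0,0],[0.042,0,0,0,0,0],[0.052,0,0,0,0,0],[0.062,0,0,0,0,0],[0.072,0,0,0,0,0],[0.085,0,0,0,0,0]]'
python3 -m creep '[[0.01,0,-0.02,0,0,0],[0.02,0,-0.05,0,0,0],[0.02,0,-0.085,0,0,0],[0.02,0,-0.12,0,0,0],[0.02,0,-0.155,0,0,0],[0.01,0,-0.18,0,0,0],[-0.02,0,-0.19,0,0,0],[-0.055,0,-0.19,0,0,0],[-0.09,0,-0.19,0,0,0],[-0.12,0,-0.19,0,0,0]]' 0.0854
python3 -c "
from h import *
print(manip.state()['width'])
plan(die(.065,.06,.2),93)"
```

```text
time: 6.05
tcp_pos: [0.5025, 0.3349, 0.0324]
tcp_rot: [-3.14, 0.001, 1.622]
wrist_force: [0.7, 0.5, -0.2]
width: -0.0002
finger_force: 0.0
time: 6.88
tcp_pos: [0.5078, 0.2131, 0.2225]
tcp_rot: [-3.139, 0.002, 1.623]
wrist_force: [-0.3, 1.0, -0.6]
width: 0.0855
finger_force: 0.0
0.08553683570092187
t 6.88 tcp [0.5078 0.2131 0.2225] yaw 93.0
shift [-0.1223  0.0613  0.0226] turn [-0.15  0.11  0.01]
```

```bash
python3 -m creep '[[-0.02,0.01,0,0,0,0],[-0.04,0.02,0,0,0,0],[-0.065,0.03,0,0,0,0],[-0.09,0.045,0.01,0,0,0],[-0.115,0.055,0.015,0,0,0],[-0.122,0.061,0.02,0,0,0],[-0.122,0.061,0.022,0,0,0],[-0.122,0.061,0.022,0,0,0],[-0.122,0.061,0.022,0,0,0],[-0.122,0.061,0.022,0,0,0]]'
python3 - <<'E'
from h import *
import cv2
for c in ['wrist','top']:
    im=manip.camera(c)
    if c=='wrist': cv2.imwrite('pics/w1.png',im[:,:,::-1])
    for d in manip.mark_of(c,'casting')[:3]: print(c,round(d['score'],2),np.round(d['position'],4),np.round(Rd.inv().apply(np.array(d['position'])-D0),3))
plan(die(.068,.06,.031),93)
E
```

```text
time: 7.72
tcp_pos: [0.5753, 0.0977, 0.2008]
tcp_rot: [-3.14, -0.0, 1.624]
wrist_force: [0.2, -0.1, 0.5]
width: 0.0853
finger_force: 0.0
wrist 0.97 [0.5707 0.0928 0.0088] [0.066 0.055 0.009]
wrist 0.94 [0.455  0.0885 0.0042] [ 0.064 -0.06   0.004]
top 0.92 [0.451  0.0844 0.0088] [ 0.068 -0.065  0.009]
top 0.71 [0.5738 0.0916 0.0079] [0.068 0.058 0.008]
t 7.92 tcp [0.5759 0.0972 0.2012] yaw 93.0
shift [-0.0059 -0.0008  0.1702] turn [ 0.02 -0.    0.04]
```

View pics/w1.png

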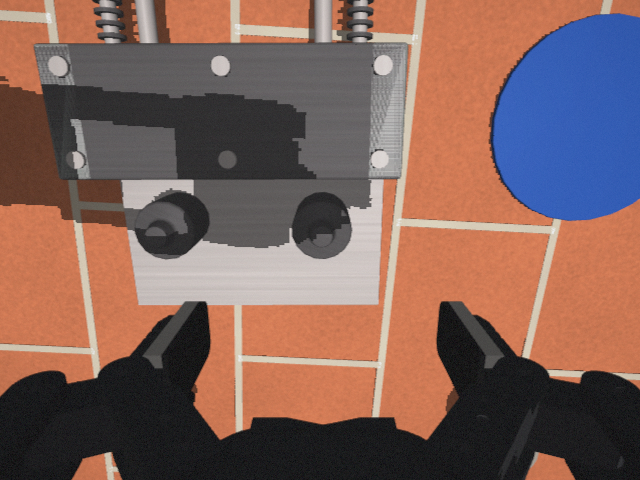

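```bash
python3 -c "
from h import *
plan([.5725,.0918,.033],93)"
```

```text
t 7.92 tcp [0.5759 0.0972 0.2012] yaw 93.0
shift [-0.0052 -0.0038  0.1682] turn [ 0.02 -0.    0.04]
```

```bash
python3 -m creep '[[-0.005,-0.003,0.02,0,0,0],[-0.005,-0.003,0.045,0,0,0],[-0.005,-0.003,0.07,0,0,0],[-0.005,-0.003,0.09,0,0,0],[-0.005,-0.003,0.11,0,0,0],[-0.005,-0.003,0.125,0,0,0],[-0.005,-0.003,0.14,0,0,0],[-0.005,-0.003,0.152,0,0,0],[-0.005,-0.003,0.162,0,0,0],[-0.005,-0.003,0.168,0,0,0]]'
python3 -m creep '[[0,0,0,0,0,0],[0,0,0,0,0,0],[0,0,0,0,0,0],[0,0,0,0,0,0],[0,0,0,0,0,0],[0,0,0,0,0,0],[0,0,0,0,0,0],[0,0,0,0,0,0],[0,0,0,0,0,0],[0,0,0,0,0,0]]' 0.02
```

```text
time: 8.75
tcp_pos: [0.5732, 0.0913, 0.0318]
tcp_rot: [-3.141, -0.0, 1.623]
wrist_force: [-0.1, 0.2, 0.4]
width: 0.0851
finger_force: 0.0
time: 9.58
tcp_pos: [0.5744, 0.0911, 0.0339]
tcp_rot: [3.139, 0.0, 1.623]
wrist_force: [0.0, -0.3, 6.0]
width: 0.0447
finger_force: 62.9
```

```bash
python3 -m creep '[[0,0,-0.005,0,0,0],[0,0,-0.012,0,0,0],[0,0,-0.02,0,0,0],[0,0,-0.03,0,0,0],[0,0,-0.04,0,0,0],[0,0,-0.05,0,0,0],[0,0,-0.055,0,0,0],[0,0,-0.06,0,0,0],[0,0,-0.06,0,0,0],[0,0,-0.06,0,0,0]]'
python3 - <<'E'
from h import *
f=[]
for i in range(8):
    im=manip.camera('scene'); f.append(manip.state()['wrist_force'])
print(np.round(f,1)); print(np.mean(f,0), manip.state()['time'])
import cv2; cv2.imwrite('pics/s2.png',cv2.resize(im[150:300,330:530],None,fx=3,fy=3)[:,:,::-1])
E
```

```text
time: 10.42
tcp_pos: [0.5735, 0.0912, 0.0931]
tcp_rot: [3.141, 0.0, 1.623]
wrist_force: [0.2, 0.3, -6.0]
width: 0.0444
finger_force: 62.2
[[ 0.  -0.2 -6.3]
 [-0.  -0.3 -6. ]
 [-0.3 -0.  -5.3]
 [-0.4  0.2 -6.2]
 [ 0.2  1.4 -5.3]
 [-0.3  0.4 -5.7]
 [ 0.2 -0.2 -5.4]
 [-0.8  0.1 -5.7]]
[-0.19200623  0.16283022 -5.73718759] 10.8167
```

View pics/s2.png

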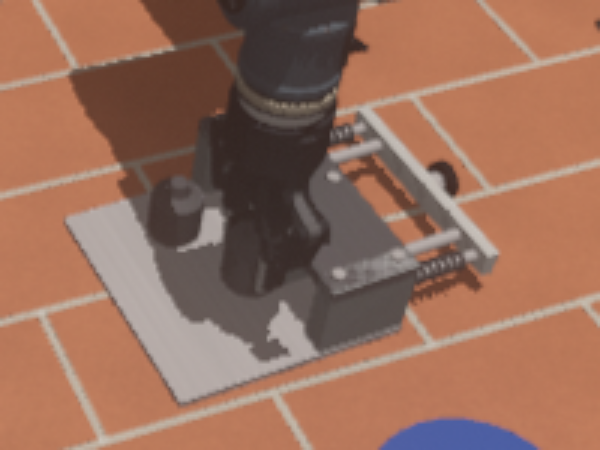

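```bash
python3 -m creep '[[-0.005,0,0.01,0,0,0],[-0.01,0,0.02,0,0,0],[-0.01,0,0.03,0,0,0],[-0.01,0,0.038,0,0,0],[-0.01,0,0.045,0,0,0],[-0.01,0,0.05,0,0,0],[-0.01,0,0.053,0,0,0],[-0.01,0,0.055,0,0,0],[-0.01,0,0.057,0,0,0],[-0.01,0,0.058,0,0,0]]'
```

```text
time: 11.65
tcp_pos: [0.5742, 0.0813, 0.0348]
tcp_rot: [3.141, 0.0, 1.623]
wrist_force: [-0.8, -0.1, -5.4]
width: 0.0443
finger_force: 62.2
```

```bash
python3 -m creep '[[0,0,0.0005,0,0,0],[0,0,0.001,0,0,0],[0,0,0.0015,0,0,0],[0,0,0.002,0,0,0],[0,0,0.002,0,0,0],[0,0,0.002,0,0,0],[0,0,0.002,0,0,0],[0,0,0.002,0,0,0],[0,0,0.002,0,0,0],[0,0,0.002,0,0,0]]'
```

```text
time: 12.48
tcp_pos: [0.5743, 0.0812, 0.0339]
tcp_rot: [3.141, 0.0, 1.623]
wrist_force: [-3.0, -0.2, 6.0]
width: 0.0442
finger_force: 63.2
```

Seated on the plate. Release, rise, and go to the other casting (about 118 mm along tool −y).

```bash
python3 -m creep '[[0,0,0,0,0,0],[0,0,0,0,0,0],[0,0,0,0,0,0],[0,0,0,0,0,0],[0,0,-0.01,0,0,0],[0,0,-0.03,0,0,0],[0,0,-0.055,0,0,0],[0,0,-0.08,0,0,0],[0,0,-0.105,0,0,0],[0,0,-0.13,0,0,0]]' 0.0854
python3 - <<'E'
from h import *
for c in ['wrist','top']:
    manip.camera(c)
    for d in manip.mark_of(c,'casting')[:2]: print(c,round(d['score'],2),np.round(d['position'],4),np.round(Rd.inv().apply(np.array(d['position'])-D0),3))
plan([.453,.086,.033],93)
print(manip.state()['width'])
E
```

```text
time: 13.32
tcp_pos: [0.5739, 0.0812, 0.1646]
tcp_rot: [3.141, 0.0, 1.623]
wrist_force: [0.5, 0.3, -0.4]
width: 0.0855
finger_force: 0.0
wrist 0.66 [0.4553 0.087  0.0058] [ 0.066 -0.06   0.006]
wrist 0.57 [0.573  0.0814 0.0074] [0.078 0.057 0.007]
top 0.85 [0.454  0.0852 0.0065] [ 0.068 -0.062  0.006]
t 13.52 tcp [0.5743 0.0812 0.164 ] yaw 93.0
shift [ 0.0111 -0.1212  0.1307] turn [ 0.12  0.01 -0.03]
0.08523643161468769
```

```bash
python3 -m creep '[[0,-0.025,0,0,0,0],[0.005,-0.055,0,0,0,0],[0.01,-0.09,0,0,0,0],[0.011,-0.115,0.01,0,0,0],[0.011,-0.12,0.035,0,0,0],[0.011,-0.12,0.06,0,0,0],[0.011,-0.12,0.08,0,0,0],[0.011,-0.12,0.1,0,0,0],[0.011,-0.12,0.12,0,0,0],[0.011,-0.12,0.13,0,0,0]]'
python3 -m creep '[[0,0,0,0,0,0],[0,0,0,0,0,0],[0,0,0,0,0,0],[0,0,0,0,0,0],[0,0,0,0,0,0],[0,0,0,0,0,0],[0,0,0,0,0,0],[0,0,0,0,0,0],[0,0,0,0,0,0],[0,0,0,0,0,0]]' 0.02
python3 -m creep '[[0,0,-0.005,0,0,0],[0,0,-0.012,0,0,0],[0,0,-0.02,0,0,0],[0,0,-0.03,0,0,0],[0,0,-0.04,0,0,0],[0,0,-0.05,0,0,0],[0,0,-0.055,0,0,0],[0,0,-0.06,0,0,0],[0,0,-0.06,0,0,0],[0,0,-0.06,0,0,0]]'
python3 - <<'E'
from h import *
f=[]
for i in range(6):
    im=manip.camera('scene'); f.append(manip.state()['wrist_force'])
print(np.mean(f,0), manip.state()['time'])
import cv2; cv2.imwrite('pics/s3.png',cv2.resize(im[150:300,330:530],None,fx=3,fy=3)[:,:,::-1])
E
```

```text
time: 14.35
tcp_pos: [0.4516, 0.0859, 0.0301]
tcp_rot: [-3.136, -0.001, 1.622]
wrist_force: [-0.5, 0.2, -0.0]
width: 0.0852
finger_force: 0.0
time: 15.18
tcp_pos: [0.4544, 0.0859, 0.0339]
tcp_rot: [3.139, 0.0, 1.623]
wrist_force: [-0.1, 0.1, 7.3]
width: 0.0445
finger_force: 62.2
time: 16.02
tcp_pos: [0.4536, 0.0859, 0.093]
tcp_rot: [3.141, 0.0, 1.623]
wrist_force: [0.0, 0.6, -2.9]
width: 0.0441
finger_force: 61.6
[-0.0629236   0.08829288 -3.31825035] 16.3167
```

View pics/s3.png

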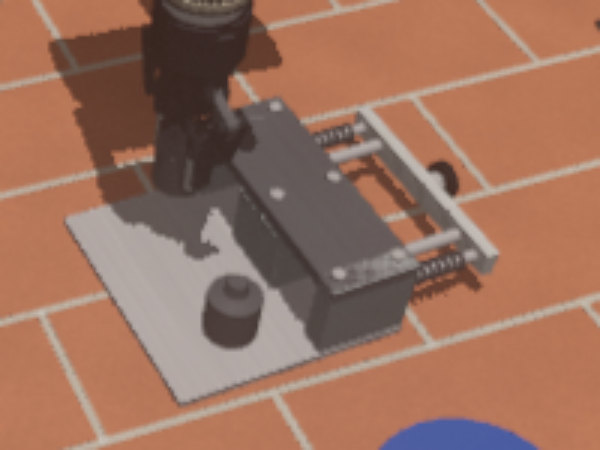

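The second casting (held, crop (175,165)) weighs 3.3 N and the first (standing, crop (233,312)) weighed 5.7 N. So the one in the gripper is the lighter, and I'm setting it back.

```bash
python3 -m creep '[[0,0,0.01,0,0,0],[0,0,0.02,0,0,0],[0,0,0.03,0,0,0],[0,0,0.038,0,0,0],[0,0,0.045,0,0,0],[0,0,0.05,0,0,0],[0,0,0.053,0,0,0],[0,0,0.055,0,0,0],[0,0,0.057,0,0,0],[0,0,0.058,0,0,0]]'
python3 -m creep '[[0,0,0.0005,0,0,0],[0,0,0.001,0,0,0],[0,0,0.0015,0,0,0],[0,0,0.002,0,0,0],[0,0,0.002,0,0,0],[0,0,0.002,0,0,0],[0,0,0.002,0,0,0],[0,0,0.002,0,0,0],[0,0,0.002,0,0,0],[0,0,0.002,0,0,0]]'
```

```text
time: 17.15
tcp_pos: [0.4537, 0.0859, 0.0348]
tcp_rot: [3.141, 0.0, 1.623]
wrist_force: [0.3, 0.4, -3.4]
width: 0.0442
finger_force: 61.7
time: 17.98
tcp_pos: [0.4538, 0.0859, 0.0339]
tcp_rot: [3.14, 0.0, 1.623]
wrist_force: [-1.3, 0.1, 7.0]
width: 0.0441
finger_force: 62.8
```

```bash
python3 -m creep '[[0,0,0,0,0,0],[0,0,0,0,0,0],[0,0,0,0,0,0],[0,0,0,0,0,0],[0,0,-0.01,0,0,0],[0,0,-0.03,0,0,0],[0,0,-0.055,0,0,0],[0,0,-0.08,0,0,0],[0,0,-0.105,0,0,0],[0,0,-0.13,0,0,0]]' 0.0854
python3 - <<'E'
from h import *
manip.camera('wrist')
for d in manip.mark_of('wrist','casting')[:2]: print(round(d['score'],2),np.round(d['position'],4))
plan([.574,.0812,.033],93)
E
python3 -m creep '[[0,0.025,0,0,0,0],[-0.005,0.055,0,0,0,0],[-0.01,0.09,0,0,0,0],[-0.011,0.115,0.01,0,0,0],[-0.011,0.12,0.035,0,0,0],[-0.011,0.12,0.06,0,0,0],[-0.011,0.12,0.08,0,0,0],[-0.011,0.12,0.1,0,0,0],[-0.011,0.12,0.12,0,0,0],[-0.011,0.12,0.13,0,0,0]]'
python3 -m creep '[[0,0,0,0,0,0],[0,0,0,0,0,0],[0,0,0,0,0,0],[0,0,0,0,0,0],[0,0,0,0,0,0],[0,0,0,0,0,0],[0,0,0,0,0,0],[0,0,0,0,0,0],[0,0,0,0,0,0],[0,0,0,0,0,0]]' 0.02
```

```text
time: 18.82
tcp_pos: [0.4532, 0.086, 0.1645]
tcp_rot: [-3.141, -0.0, 1.623]
wrist_force: [0.1, 0.9, 0.4]
width: 0.0854
finger_force: 0.0
0.9 [0.5727 0.0799 0.0059]
0.83 [0.4533 0.0843 0.0068]
t 18.92 tcp [0.4559 0.0859 0.1667] yaw 93.0
shift [-0.0108  0.1165  0.1347] turn [ 0.49  0.05 -0.01]
time: 19.75
tcp_pos: [0.5719, 0.0812, 0.03]
tcp_rot: [-3.136, -0.001, 1.623]
wrist_force: [0.4, -0.3, 0.2]
width: 0.0852
finger_force: 0.0
time: 20.58
tcp_pos: [0.5747, 0.0812, 0.0342]
tcp_rot: [3.14, 0.0, 1.623]
wrist_force: [-0.7, -0.4, 7.1]
width: 0.0442
finger_force: 63.1
```

```bash
python3 -m creep '[[0,0,-0.005,0,0,0],[0,0,-0.012,0,0,0],[0,0,-0.022,0,0,0],[0,0,-0.035,0,0,0],[0,0,-0.05,0,0,0],[0,0,-0.065,0,0,0],[0,0,-0.08,0,0,0],[0,0,-0.09,0,0,0],[0,0,-0.098,0,0,0],[0,0,-0.1,0,0,0]]'
python3 -m creep '[[-0.008,-0.001,0,0,0,0],[-0.022,-0.002,0,0,0,0],[-0.04,-0.004,0,0,0,0],[-0.06,-0.006,0,0,0,0],[-0.08,-0.008,0,0,0,0],[-0.1,-0.01,0,0,0,0],[-0.12,-0.012,0,0,0,0],[-0.14,-0.014,0,0,0,0],[-0.16,-0.016,0,0,0,0],[-0.18,-0.018,0,0,0,0]]'
python3 -m creep '[[-0.02,-0.002,0,0,0,0],[-0.04,-0.004,0,0,0,0],[-0.06,-0.006,0,0,0,0],[-0.08,-0.008,0,0,0,0],[-0.1,-0.01,0,0,0,0],[-0.12,-0.012,0,0,0,0],[-0.138,-0.013,0,0,0,0],[-0.15,-0.014,0,0,0,0],[-0.157,-0.015,0,0,0,0],[-0.159,-0.015,0,0,0,0]]'
python3 - <<'E'
from h import *
import cv2
im=manip.camera('scene'); cv2.imwrite('pics/s4.png',im[:,:,::-1])
for d in manip.mark_of('scene','casting')[:3]: print(round(d['score'],2),np.round(d['position'],4))
for d in manip.mark_of('scene','show_plate')[:5]: print(round(d['score'],2),np.round(d['position'],4))
plan([.559,-.259,.132],93)
E
```

```text
time: 21.42
tcp_pos: [0.5746, 0.0812, 0.1343]
tcp_rot: [3.139, 0.0, 1.623]
wrist_force: [0.1, -0.5, -6.0]
width: 0.0442
finger_force: 62.3
time: 22.25
tcp_pos: [0.5641, -0.1017, 0.1316]
tcp_rot: [-3.139, -0.001, 1.622]
wrist_force: [-0.1, -0.7, -5.5]
width: 0.0443
finger_force: 62.2
time: 23.08
tcp_pos: [0.5578, -0.2607, 0.132]
tcp_rot: [-3.14, -0.0, 1.621]
wrist_force: [0.4, 0.2, -5.6]
width: 0.0446
finger_force: 62.2
0.59 [0.4559 0.0836 0.0103]
0.52 [ 0.5591 -0.2587  0.1051]
0.96 [ 5.274e-01 -4.598e-01  4.000e-04]
0.94 [0.7869 0.1795 0.0027]
0.82 [ 0.2367 -0.4478 -0.0047]
0.68 [ 0.5641 -0.2575 -0.004 ]
0.67 [ 0.3729 -0.305   0.    ]
t 23.23 tcp [ 0.5581 -0.2582  0.1324] yaw 93.0
shift [-0.0008  0.0008  0.0004] turn [-0.07 -0.08 -0.03]
```

View pics/s4.png

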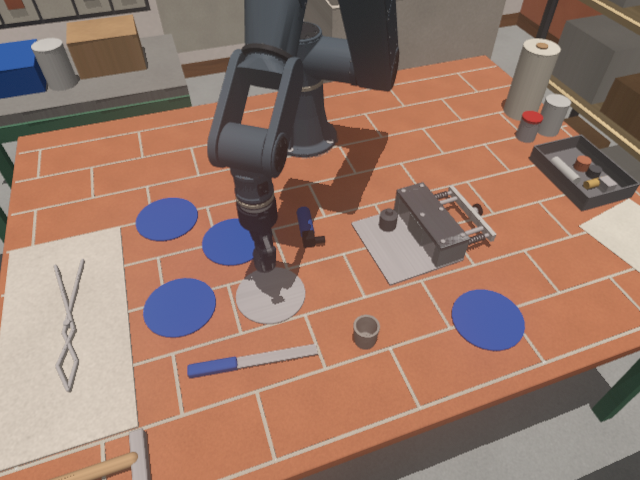

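The heavier casting is held above the steel plate (around (265,262)). The lighter one stands upright on the run-out plate at (389,220), and the bystanders haven't moved. I'll let the arm settle and hand in.

```bash
python3 -m creep '[[0,0,0,0,0,0],[0,0,0,0,0,0],[0,0,0,0,0,0],[0,0,0,0,0,0],[0,0,0,0,0,0],[0,0,0,0,0,0],[0,0,0,0,0,0],[0,0,0,0,0,0],[0,0,0,0,0,0],[0,0,0,0,0,0]]'
python3 -c "
from cell import manip
print(manip.hand_in())"
```

```text
time: 24.07
tcp_pos: [0.5586, -0.2591, 0.1328]
tcp_rot: [-3.142, -0.0, 1.622]
wrist_force: [0.4, -0.9, -5.6]
width: 0.0439
finger_force: 62.2
the job is handed in; nothing more can be done
None
```

I handed the job in at about 24 s with the heavier casting (5.7 N against 3.3 N) held still about 10 cm above the steel plate and the lighter one upright on the run-out plate; hand-in returned no verdict.

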